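# Change the bracket in the check nest and stack the measured ones

## Task

The bracket in the check nest has been measured: swing the toggle clamp fully back, take that bracket out, and put the one with the yellow dot into the nest the same way round, down on its rests between the dowels, then swing the clamp over centre until it locks on it. Add every green-dotted bracket, the one from the nest and those lying about the bench, to the pile begun on the stacking board: feet down, in one level pile, each turned end for end from the one below it and set close behind that one's lip, so that the pile stays balanced. Leave the other things on the bench where they are.

Things in the scene. Friction and masses are not known exactly. Their poses are not given: they have to be found in the camera images.
- nest: Check nest fixed to the bench: dark steel plate 258 x 104 x 14 mm, toggle clamp on its far part. Origin on the bench under the middle of the bracket's place; +x runs from there to the clamp. The plate spans x -70 to 188 mm. The bracket lies along x on two rest bars, between 8 round dowels 10 mm thick and 20 mm tall with coned tops (2 at each side, at x -31 and 33 mm, 2 beyond each end), 2 mm play.
- nest_seat (a point): Point level with the tops of the rest bars, 20 mm above the bench (6 above the plate), where the middle of a seated bracket's underside lies; axes as nest. The bracket's lip is at the nest's -x end, away from the clamp, so its x axis points to the nest's -x. Each long side is open to fingers over 50 mm between the dowels.
- clamp_handle (a joint): Angle of the clamp's red handle about the nest's y: 0 upright and locked, the rubber tip pressing the bracket's foot 30 mm from the seat's middle; 1.28 laid right back (top to the nest's +x), arm up, tip 65 mm or more from the seat's middle. Stays where left (friction 0.12 N m). Dead centre at 0.14; once past it the sprung tip holds it shut. Closing takes about 5 N at the grip.
- clamp_grip (a point): Point on the handle's axis 90 mm from its pivot, in the red grip: a round bar 15 to 18 mm thick, 70 mm long, that ends 29 mm beyond this point. Pinch it along the nest's y axis (it then turns between the fingers), or push it.
- clamp_pivot (a point): The handle's pivot, 152 mm from the seat's middle along the nest's +x, 68 mm above the bench. At angle h the grip point is 90*sin(h) mm to the nest's +x of it and 90*cos(h) mm above it.
- probe_support: Fixed equipment to keep clear of: a measuring probe on a tall stand at the left. Its post stands 14 mm in x and -57 mm in y (world axes) from this origin, 12 mm thick, 380 mm tall, on a black foot 100 mm square; the probe hangs from its top, to the left of it, 140 to 390 mm above the bench.
- board: Stacking board, fixed: plywood 160 x 100 x 12 mm with a black rubber top, top face 14 mm above the bench; origin on the bench under its middle, long way along its x.
- bracket_1: L-shaped aluminium bracket with a green dot (measured), lies on the board and is the first of the pile: foot 90 mm long (x) x 48 mm wide (y) x 18 mm thick, and at its +x end an upright lip 18 mm thick (x), 48 mm wide, rising 18 mm above the foot (36 mm in all). Origin: middle of the foot's underside; z up. 0.25 kg, centre of mass 6 mm from the origin towards the lip. Pick it up across the 48 mm width.
- bracket_1_lip (a point): Middle of the top of its lip, 36 mm from the origin along x, 36 mm up; the green dot is here.
- bracket_2: L-shaped aluminium bracket with a green dot (measured), sits in the nest under the clamp at the start: foot 90 mm long (x) x 48 mm wide (y) x 18 mm thick, and at its +x end an upright lip 18 mm thick (x), 48 mm wide, rising 18 mm above the foot (36 mm in all). Origin: middle of the foot's underside; z up. 0.25 kg, centre of mass 6 mm from the origin towards the lip. Pick it up across the 48 mm width.
- bracket_2_lip (a point): Middle of the top of its lip, 36 mm from the origin along x, 36 mm up; the green dot is here.
- bracket_3: L-shaped aluminium bracket with a green dot (measured), lies on the bench; may be absent: foot 90 mm long (x) x 48 mm wide (y) x 18 mm thick, and at its +x end an upright lip 18 mm thick (x), 48 mm wide, rising 18 mm above the foot (36 mm in all). Origin: middle of the foot's underside; z up. 0.25 kg, centre of mass 6 mm from the origin towards the lip. Pick it up across the 48 mm width.
- bracket_3_lip (a point): Middle of the top of its lip, 36 mm from the origin along x, 36 mm up; the green dot is here.
- bracket_4: L-shaped aluminium bracket with a green dot (measured), lies on the bench; may be absent: foot 90 mm long (x) x 48 mm wide (y) x 18 mm thick, and at its +x end an upright lip 18 mm thick (x), 48 mm wide, rising 18 mm above the foot (36 mm in all). Origin: middle of the foot's underside; z up. 0.25 kg, centre of mass 6 mm from the origin towards the lip. Pick it up across the 48 mm width.
- bracket_4_lip (a point): Middle of the top of its lip, 36 mm from the origin along x, 36 mm up; the green dot is here.
- bracket_5: L-shaped aluminium bracket with a green dot (measured), lies on the bench; may be absent: foot 90 mm long (x) x 48 mm wide (y) x 18 mm thick, and at its +x end an upright lip 18 mm thick (x), 48 mm wide, rising 18 mm above the foot (36 mm in all). Origin: middle of the foot's underside; z up. 0.25 kg, centre of mass 6 mm from the origin towards the lip. Pick it up across the 48 mm width.
- bracket_5_lip (a point): Middle of the top of its lip, 36 mm from the origin along x, 36 mm up; the green dot is here.
- bracket_new: The bracket still to be measured, yellow dot, on the bench: foot 90 mm long (x) x 48 mm wide (y) x 18 mm thick, and at its +x end an upright lip 18 mm thick (x), 48 mm wide, rising 18 mm above the foot (36 mm in all). Origin: middle of the foot's underside; z up. 0.25 kg, centre of mass 6 mm from the origin towards the lip. Pick it up across the 48 mm width.
- bracket_new_lip (a point): Middle of the top of its lip, 36 mm from the origin along x, 36 mm up; the yellow dot is here.
- ring_gauge: Steel ring gauge, 58 mm across, 18 mm high, lying flat, not part of the job; origin at the middle of its underside.
- inspect_stamp: Small black inspection stamp standing upright, 24 mm across, 63 mm tall, not part of the job; origin at the middle of its underside.
- tape_roll: Roll of tape lying flat, 94 mm across, 19 mm high, not part of the job; origin at the middle of its underside.

How it is judged:
On the way, in this order (a step that is already met when the one before it is completed fails the run):
1. the clamp is swung fully back from the measured bracket (value of joint clamp_handle above 1.1 rad), for 0.2 s.
2. the yellow-dotted bracket is seated in the nest, lip away from the clamp, with the clamp still open (x of bracket_new in the frame of nest_seat between -0.0055 and 0.0055 m and y of bracket_new in the frame of nest_seat between -0.0055 and 0.0055 m and z of bracket_new in the frame of nest_seat between -0.003 and 0.003 m and x of bracket_new_lip in the frame of nest_seat below -0.02 m and angle between bracket_new's own z axis and vertical below 0.06 rad and value of joint clamp_handle above 0.7 rad), for 0.2 s.
3. the clamp is locked over centre on it (x of bracket_new in the frame of nest_seat between -0.0055 and 0.0055 m and y of bracket_new in the frame of nest_seat between -0.0055 and 0.0055 m and z of bracket_new in the frame of nest_seat between -0.003 and 0.003 m and x of bracket_new_lip in the frame of nest_seat below -0.02 m and angle between bracket_new's own z axis and vertical below 0.06 rad and value of joint clamp_handle below 0.08 rad and contact force between clamp_arm and bracket_new above 1 N), for 0.3 s.
At the end, for the whole second after the job is handed in: Yellow bracket in the nest (5.5 mm, lip away from the clamp), handle under 0.08 rad, pressing over 1 N. All green brackets in one pile within 55 mm of the board's middle and 38 mm of each other from above, level and in line to 0.09 and 0.18 rad, neighbours with lips at opposite ends, at rest (all of step 3 and angle between each of bracket_1, bracket_2, bracket_3, bracket_4, bracket_5's own z axis and vertical below 0.09 rad and linear speed of each of bracket_1, bracket_2, bracket_3, bracket_4, bracket_5 below 0.02 m/s and horizontal distance between each of bracket_1, bracket_2, bracket_3, bracket_4, bracket_5 and board below 0.055 m and height (world z) of each of bracket_1, bracket_2, bracket_3, bracket_4, bracket_5 above 0.01 m and horizontal distance between bracket_1 and bracket_2 below 0.038 m and angle between the x axis of bracket_1 and the x axis of bracket_2, either way round below 0.18 rad and (z of bracket_2 in the frame of bracket_1 above 0.027 m or z of bracket_2 in the frame of bracket_1 below -0.027 m or x of bracket_2_lip in the frame of bracket_1 below -0.03 m) and horizontal distance between each of bracket_1, bracket_2 and bracket_3 below 0.038 m and angle between the x axis of each of bracket_1, bracket_2 and the x axis of bracket_3, either way round below 0.18 rad and (z of bracket_3 in the frame of bracket_1 above 0.027 m or z of bracket_3 in the frame of bracket_1 below -0.027 m or x of bracket_3_lip in the frame of bracket_1 below -0.03 m) and horizontal distance between each of bracket_1, bracket_2, bracket_3 and bracket_4 below 0.038 m and angle between the x axis of each of bracket_1, bracket_2, bracket_3 and the x axis of bracket_4, either way round below 0.18 rad and (z of bracket_4 in the frame of bracket_1 above 0.027 m or z of bracket_4 in the frame of bracket_1 below -0.027 m or x of bracket_4_lip in the frame of bracket_1 below -0.03 m) and horizontal distance between each of bracket_1, bracket_2, bracket_3, bracket_4 and bracket_5 below 0.038 m and angle between the x axis of each of bracket_1, bracket_2, bracket_3, bracket_4 and the x axis of bracket_5, either way round below 0.18 rad and (z of bracket_5 in the frame of bracket_1 above 0.027 m or z of bracket_5 in the frame of bracket_1 below -0.027 m or x of bracket_5_lip in the frame of bracket_1 below -0.03 m) and (z of bracket_3 in the frame of bracket_2 above 0.027 m or z of bracket_3 in the frame of bracket_2 below -0.027 m or x of bracket_3_lip in the frame of bracket_2 below -0.03 m) and (z of bracket_4 in the frame of bracket_2 above 0.027 m or z of bracket_4 in the frame of bracket_2 below -0.027 m or x of bracket_4_lip in the frame of bracket_2 below -0.03 m) and (z of bracket_5 in the frame of bracket_2 above 0.027 m or z of bracket_5 in the frame of bracket_2 below -0.027 m or x of bracket_5_lip in the frame of bracket_2 below -0.03 m) and (z of bracket_4 in the frame of bracket_3 above 0.027 m or z of bracket_4 in the frame of bracket_3 below -0.027 m or x of bracket_4_lip in the frame of bracket_3 below -0.03 m) and (z of bracket_5 in the frame of bracket_3 above 0.027 m or z of bracket_5 in the frame of bracket_3 below -0.027 m or x of bracket_5_lip in the frame of bracket_3 below -0.03 m) and (z of bracket_5 in the frame of bracket_4 above 0.027 m or z of bracket_5 in the frame of bracket_4 below -0.027 m or x of bracket_5_lip in the frame of bracket_4 below -0.03 m)); the robot touches nothing.
It fails at once if one of the bystanders (ring gauge, stamp, tape roll) is shoved more than 30 mm (distance of any of ring_gauge, inspect_stamp, tape_roll from where it was at the start of the episode above 0.03 m).
Of bracket_3, bracket_4, bracket_5 only 2 to 3 are there at a start; the rules pass over those that are not, and their reading is None.
At some moment in a run one of bracket_new may be knocked a few centimetres aside while the robot is not near it.
It also fails if it takes over 210 s, if anything falls off the work surface, if the arm or the gripper's body presses on something with over 40 N, if the wrist force passes 120 N, or if a joint passes its speed limit or range.

## Robot

A 6-joint arm with a two-finger parallel gripper is mounted at the origin on a cart in front of the work surface, level with it; the furniture and walls round the work are solid. World frame = base frame: x ahead of the robot, y to its left, z up, the work surface at z = 0. Lengths are in m, angles in rad, forces in N, time in s.
With the tool pointing down it reaches from about 0.3 to 0.775 m from the base axis. Payload 14.6 kg.
Tool frame: the origin (TCP) lies at the very end of the fingers, on their centre line; the grasp point (between the pads) lies 19 mm behind it; z points along the fingers, y is the line along which they close (so a half turn about z gives the same grasp; the last joint's range is limited). The gripper opens to 94 mm and grips with 3 to 60 N. Pads are 16 mm wide; open, the fingers measure 119 mm over their backs; the gripper's body (75 mm by 177 mm) begins 78 mm behind the grasp point.
Start: joints at [1.069, 0.3, 1.521, -0, 1.321, -0.067], TCP at [0.232, 0.499, 0.205] pointing down, gripper open.
Joint ranges: [-3.03, 3.03], [-0.79, 2.21], [0.23, 2.52], [-1.04, 4.18], [0, 3.07], [-2.55, 2.55]. Speed limits (rad/s): [2.22, 2.22, 2.57, 3.14, 3.14, 3.14].

## Interface

Orientations are given as [roll, pitch, yaw] about the fixed x, y, z axes, in that order (R = Rz(yaw) Ry(pitch) Rx(roll)).
In Python, from station import ctrl gives the robot as it stands.
- The arm moves only by the shell command python3 -m pendant 'ROWS' [OPENING] [FORCE]. ROWS is JSON, a list of rows, each a list of 2 entries, a list of its own where there are three numbers: the shift along the world's x, y, z in cm, then the turn about the world's z in rad. A call has 1 to 20 rows; each row shifts and turns the commanded pose from where the row before left it; what a row does not reach is not made up. A row lasts 1/12 s, in which the tool goes at most 41.7 mm and 7.16 degrees, less where a joint would pass 70% of its speed; a pose out of reach is approached as far as the arm can. A call is refused whole if a number of a shift passes 4.17 or a number of a turn 0.125, either way. A call with a gripper value outside its range is refused whole. OPENING is the opening, from 0 (shut) to 1 (fully open), set as the call begins (- or left out, the last holds). The fingers move at their own pace and stop on an object; FORCE is the grip in N (left out, the last holds). Time passes only in rows, so rows that do not move let the fingers close. It gives the time, the measured TCP pose, the force, the opening and the grip force at its end, in the units of the state.
- ctrl.get_obs(): the state, without advancing time (a new reading comes with each control period).
- ctrl.camera(name): name is "side" or "top" or "wrist"; returns a dict with "color" (400x640x3 uint8, red, green, blue), "intrinsics" (3x3 intrinsics, pixels), "camera_from_world" (4x4, takes a point from world to camera coordinates). Camera axes: x right, y down, z forward; pixel columns grow to the right and rows downward; lengths in m; the calibration is good to about 2 mm. A picture is of the moment at which its call begins. There is no depth.
- ctrl.hand_in(): hands the job in; it is judged then, once.
The state is a dict: "time_s": time; "qpos": joint angles; "joint_vel": joint speeds; "tau": joint torques, N m; "ee_pos": TCP position; "eef_rot": TCP orientation; "force": force on the tool from outside, world axes, zero at the start; "moment": the same for the moment, N m; "grip_width": finger opening in m; "grip_force": force on a finger pad.
Only numpy, scipy, OpenCV 4.12 (cv2) and the standard library are available. Lean on these libraries where they do the work, as an engineer would, in place of code of your own. Each camera call takes 0.05 s, during which the arm holds its last target. There are 200 camera calls.

## Working session

There is one attempt and no reset: what is moved stays moved. The work goes in short steps, Python scripts to look and compute and a shell command to move; the robot and the scene stay as the last step left them, time stands still between calls to the robot, and variables do not carry over. Pictures are saved under pics/ and viewed, at most 14 in all, crops included, and the job is handed in when it is done.

```bash
ls; mkdir -p pics; python3 - <<'E'
from station import ctrl
import cv2,numpy as np
for n in("top","side"):
    c=ctrl.camera(n); cv2.imwrite(f"pics/{n}0.png",c["color"][:,:,::-1]); print(n,c["intrinsics"].tolist(),np.round(c["camera_from_world"],4).tolist())
print(ctrl.get_obs())
E
```

```text
pics
top [[473.24753630265207, 0.0, 312.9418826199513], [0.0, 473.24753630265207, 195.40470631577955], [0.0, 0.0, 1.0]] [[-0.0192, -0.9998, -0.0113, 0.0012], [-0.9965, 0.0201, -0.0806, 0.5708], [0.0808, 0.0097, -0.9967, 1.2699], [0.0, 0.0, 0.0, 1.0]]
side [[436.32525108208625, 0.0, 317.21685165290506], [0.0, 436.32525108208625, 196.02123242896715], [0.0, 0.0, 1.0]] [[-0.9671, 0.2546, 0.0004, 0.5294], [0.1497, 0.5698, -0.8081, 0.0177], [-0.206, -0.7814, -0.5891, 1.4266], [0.0, 0.0, 0.0, 1.0]]
{'time_s': 0.1, 'qpos': array([ 1.06936469e+00,  3.00422518e-01,  1.52154432e+00, -3.42389799e-05,
        1.32071933e+00, -6.65616717e-02]), 'joint_vel': array([-0.00078927, -0.00253569, -0.00077448, -0.00071817, -0.00070695,
       -0.00043327]), 'tau': array([ 3.26100366e-03, -5.32640612e+01, -3.53286624e+01,  7.10296654e-02,
        2.35092145e-02, -8.70441954e-05]), 'ee_pos': array([0.23158081, 0.49859039, 0.20492853]), 'eef_rot': array([-3.14049935e+00, -3.96414349e-05,  2.70673115e+00]), 'force': array([-0.39059881,  0.37195928,  0.06405898]), 'moment': array([-0.02006192, -0.00778566,  0.00138373]), 'grip_force': 0.0, 'grip_width': 0.09382191694756674}
```

View pics/top0.png

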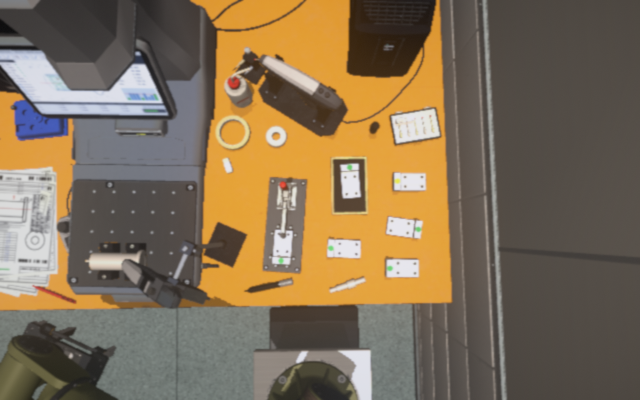

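View pics/side0.png

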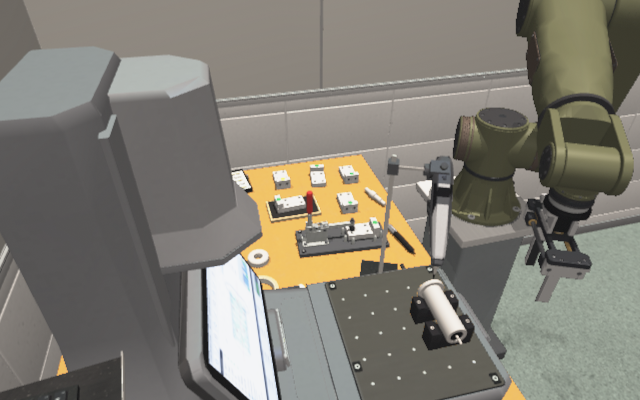

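Top view: nest with its bracket at (283,245), lip at the bottom near (283,260). Board at (350,185), its bracket's green dot at (350,168). Yellow-dotted bracket at (409,181). Loose green ones at (405,227), (345,248) and (402,268), with dots at (417,228), (331,247) and (390,267). The probe foot is at (225,243).

```bash
cat > h.py <<'E'
from station import ctrl
import cv2,numpy as np
def cast(c,px,z):
    K=c["intrinsics"];T=c["camera_from_world"];R=T[:3,:3];t=T[:3,3]
    px=np.atleast_2d(px).astype(float);z=np.broadcast_to(z,len(px))
    d=(R.T@np.linalg.inv(K)@np.c_[px,np.ones(len(px))].T).T; o=-R.T@t
    return o+d*((z-o[2])/d[:,2])[:,None]
def proj(c,p):
    T=c["camera_from_world"];q=c["intrinsics"]@(T[:3,:3]@np.asarray(p,float).T+T[:3,3:4] if np.ndim(p)>1 else (T[:3,:3]@p+T[:3,3])[:,None]);return (q[:2]/q[2]).T
def blobs(m,lo=8):
    n,l,s,ce=cv2.connectedComponentsWithStats(m.astype(np.uint8)); return [(ce[i],s[i,4],l==i) for i in range(1,n) if s[i,4]>=lo]
def dots(c,lo=8):
    h=cv2.cvtColor(c["color"],cv2.COLOR_RGB2HSV);H,S,V=cv2.split(h)
    return {"g":blobs((H>45)&(H<85)&(S>70)&(V>90),lo),"y":blobs((H>24)&(H<36)&(S>70)&(V>150),lo),"r":blobs(((H<8)|(H>172))&(S>130)&(V>80),lo)}
E
python3 - <<'E'
from h import *
c=ctrl.camera("top"); im=c["color"]
D=dots(c)
for k in D:
    for ce,a,m in D[k]: print(k,ce.round(1),a,cast(c,ce,.036)[0].round(4))
w=((im.min(2)>140)&(im.max(2).astype(int)-im.min(2)<60))
for k in "gy":
    for _,_,m in D[k]: w|=m
w=cv2.morphologyEx(w.astype(np.uint8),cv2.MORPH_CLOSE,np.ones((3,3)))
for ce,a,m in blobs(w,200):
    if not(255<ce[0]<440 and 100<ce[1]<300):continue
    r=cv2.minAreaRect(cv2.findContours(m.astype(np.uint8),0,1)[0][0]); B=cv2.boxPoints(r); P=cast(c,B,.022)
    e=P[1]-P[0];f=P[2]-P[1]; L=e if np.linalg.norm(e)>np.linalg.norm(f) else f
    print("white",ce.round(0),a,"ctr",P.mean(0).round(4)[:2],"len",np.linalg.norm(e).round(3),np.linalg.norm(f).round(3),"ang",np.arctan2(L[1],L[0]).round(3))
for n,ps,z in(("plate",[(270,177),(307,179),(301,273),(263,271)],.014),("board",[(333,157),(367,157),(367,213),(333,213)],.014),("pfoot",[(216,222),(246,236),(234,266),(204,250)],0.01),("stamp/ring/tape/pens",[(227,165),(276,136),(233,132),(374,128)],.01)):
    print(n,cast(c,ps,z)[:,:2].round(3).tolist())
cv2.imwrite("pics/z1.png",cv2.resize(im[120:300,200:440],None,fx=3.3,fy=3.3,interpolation=cv2.INTER_CUBIC)[:,:,::-1])
E
```

```text
g [150.7 110.5] 23 [0.8134 0.4322 0.036 ]
g [349.5 167. ] 16 [ 0.645  -0.1109  0.036 ]
g [418.1 228.8] 17 [ 0.4741 -0.2903  0.036 ]
g [330.2 247.7] 16 [ 0.4282 -0.0536  0.036 ]
g [280.6 260.1] 17 [0.3976 0.0798 0.036 ]
g [389.4 268. ] 17 [ 0.3714 -0.2101  0.036 ]
y [243.4 122.3] 14 [0.7747 0.1769 0.036 ]
y [234.7 145.6] 13 [0.7105 0.2011 0.036 ]
y [349.2 157.7] 12 [ 0.6706 -0.1106  0.036 ]
y [396.6 180.7] 24 [ 0.6051 -0.2373  0.036 ]
r [233.6  82.7] 103 [0.8866 0.2032 0.036 ]
r [282.7 184.4] 38 [0.6011 0.0714 0.036 ]
r [ 54.2 293.8] 94 [0.3196 0.6871 0.036 ]
white [415. 125.] 1264 ctr [ 0.762  -0.2954] len 0.124 0.085 ang -1.419
white [276. 136.] 271 ctr [0.7384 0.0897] len 0.055 0.053 ang -0.795
white [350. 180.] 617 ctr [ 0.6101 -0.1122] len 0.05 0.094 ang -3.098
white [409. 181.] 572 ctr [ 0.605  -0.2747] len 0.085 0.049 ang -1.591
white [284. 229.] 1130 ctr [0.4933 0.0734] len 0.229 0.069 ang -0.054
white [404. 227.] 621 ctr [ 0.4797 -0.2549] len 0.049 0.094 ang -1.723
white [344. 248.] 601 ctr [ 0.4263 -0.09  ] len 0.089 0.048 ang -1.59
white [402. 268.] 586 ctr [ 0.3711 -0.2462] len 0.086 0.045 ang -1.589
plate [[0.625, 0.108], [0.617, 0.006], [0.361, 0.027], [0.368, 0.13]]
board [[0.677, -0.067], [0.675, -0.161], [0.52, -0.157], [0.522, -0.064]]
pfoot [[0.504, 0.258], [0.464, 0.176], [0.383, 0.209], [0.428, 0.292]]
stamp/ring/tape/pens [[0.661, 0.227], [0.74, 0.09], [0.754, 0.21], [0.757, -0.184]]
```

View pics/z1.png

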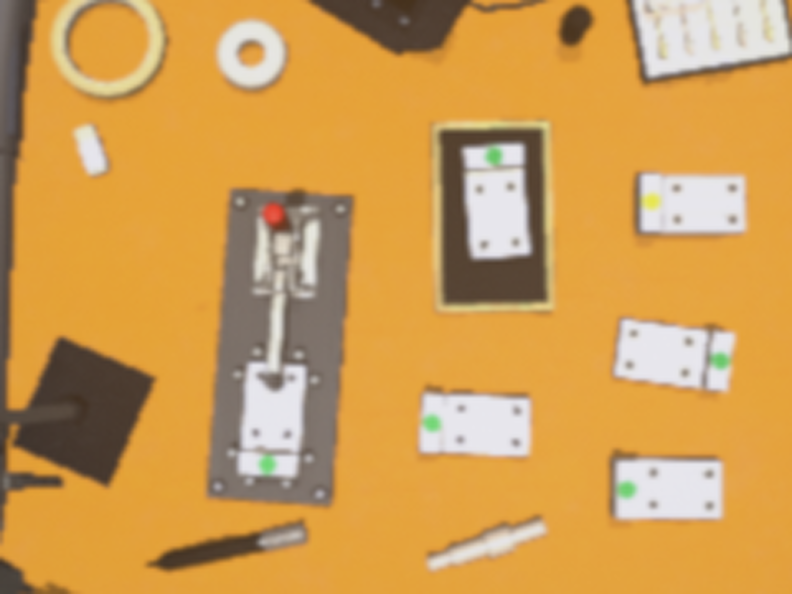

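Zoomed view: the nest is turned slightly, about -0.08 rad, with the red handle upright at (273,213). The board and all six brackets are clear. The probe post sits on the foot at (75,410). I'll raise over the probe, then go across to the handle.

```bash
python3 -m pendant '[[[0,0,3],0],[[0,0,3.5],0],[[0,0,4],0],[[0,0,4],0],[[0,0,4],0],[[0,0,4],0],[[0,0,3],0],[[0,0,0],0]]'
```

```text
time_s: 0.82
ee_pos: [0.2317, 0.4989, 0.4666]
eef_rot: [3.133, 0.001, 2.707]
force: [-0.4, -0.3, -0.0]
grip_width: 0.094
grip_force: 0.0
```

```bash
python3 -m pendant '[[[1.6,-2.2,0],0.027],[[2.2,-3,0],0.027],[[2.2,-3,0],0.027],[[2.2,-3,0],0.027],[[2.2,-3,0],0.027],[[2.2,-3,0],0.027],[[2.2,-3,0],0.027],[[2.2,-3,0],0.027],[[2.2,-3,0],0.027],[[2.2,-3,0],0.027],[[2.2,-3,0],0.027],[[2.2,-3,0],0.027],[[2.2,-3,0],0.027],[[2.2,-3,0],0],[[1.6,-2.7,0],0],[[0,0,0],0],[[0,0,0],0]]'; python3 - <<'E'
from h import *
for n in("wrist","top"):
    c=ctrl.camera(n);cv2.imwrite(f"pics/{n}2.png",c["color"][:,:,::-1])
    for ce,a,m in dots(c)["r"]: print(n,ce.round(1),a,cast(c,ce,.187)[0].round(4))
    if n=="wrist": print(c["camera_from_world"].round(3).tolist())
E
```

```text
time_s: 2.23
ee_pos: [0.5502, 0.0587, 0.4592]
eef_rot: [-3.141, -0.002, 3.055]
force: [-0.2, -0.1, -0.3]
grip_width: 0.0939
grip_force: 0.0
wrist [637.9   2.2] 16 [0.3558 0.5093 0.187 ]
wrist [323.3 188.2] 125 [0.5783 0.0587 0.187 ]
wrist [386.4 281.2] 13 [0.7528 0.1541 0.187 ]
[[0.086, 0.996, -0.0, -0.104], [0.964, -0.083, 0.253, -0.616], [0.252, -0.022, -0.967, 0.5], [0.0, 0.0, 0.0, 1.0]]
top [233.5  82.6] 102 [0.8368 0.1766 0.187 ]
top [ 54.3 293.8] 96 [0.3369 0.603  0.187 ]
```

View pics/wrist2.png

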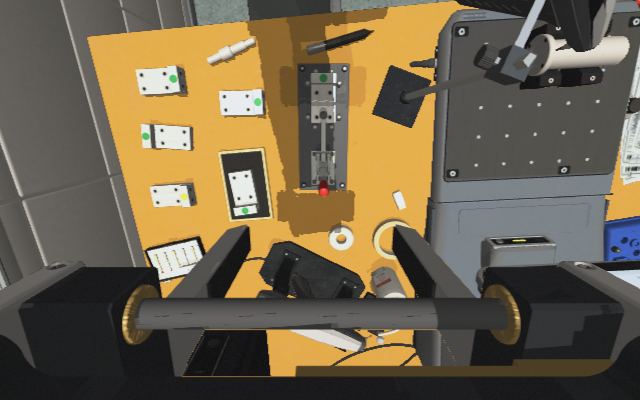

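Wrist view: looks down on the whole bench. Red handle at (323,188), nest plate from (298,63) to (347,190), and the brackets and board at left.

```bash
python3 - <<'E'
from h import *
c=ctrl.camera("wrist")
D=dots(c)
for k in "gy":
    for ce,a,m in D[k]: print(k,ce.round(1),a,cast(c,ce,.036)[0].round(4),cast(c,ce,.056)[0].round(4))
im=c["color"]
w=((im.min(2)>140)&(im.max(2).astype(int)-im.min(2)<60))
for k in "gy":
    for _,_,m in D[k]: w|=m
w=cv2.morphologyEx(w.astype(np.uint8),cv2.MORPH_CLOSE,np.ones((3,3)))
for ce,a,m in blobs(w,300):
    if not(ce[0]<290 and 50<ce[1]<225):continue
    r=cv2.minAreaRect(cv2.findContours(m.astype(np.uint8),0,1)[0][0]); B=cv2.boxPoints(r); P=cast(c,B,.022)
    e=P[1]-P[0];f=P[2]-P[1]; L=e if np.linalg.norm(e)>np.linalg.norm(f) else f
    print("white",ce.round(0),a,"ctr",P.mean(0).round(4)[:2],"len",np.linalg.norm(e).round(3),np.linalg.norm(f).round(3),"ang",np.arctan2(L[1],L[0]).round(3))
print(cast(c,[(298,63),(347,63),(346,190),(297,190)],.014).round(3)[:,:2].tolist())
print("board",cast(c,[(219,152),(262,148),(273,216),(230,221)],.014).round(3)[:,:2].tolist())
cv2.imwrite("pics/z3.png",cv2.resize(im[50:230,130:360],None,fx=3.3,fy=3.3,interpolation=cv2.INTER_CUBIC)[:,:,::-1])
E
```

```text
g [172.1  78.1] 45 [ 0.3697 -0.2154  0.036 ] [ 0.3733 -0.2061  0.056 ]
g [322.   77.8] 41 [0.3935 0.0743 0.036 ] [0.3962 0.074  0.056 ]
g [256.3 101.5] 44 [ 0.4262 -0.0587  0.036 ] [ 0.4279 -0.0546  0.056 ]
g [144.7 135.4] 41 [ 0.4723 -0.2942  0.036 ] [ 0.4724 -0.2823  0.056 ]
g [243.7 210. ] 35 [ 0.6463 -0.1174  0.036 ] [ 0.6406 -0.1113  0.056 ]
y [248.5 149. ] 8 [ 0.517  -0.0878  0.036 ] [ 0.5157 -0.0827  0.056 ]
y [258.9 149.1] 8 [ 0.5191 -0.0665  0.036 ] [ 0.5176 -0.0622  0.056 ]
y [223.8 152.1] 25 [ 0.5191 -0.1394  0.036 ] [ 0.5177 -0.1326  0.056 ]
y [237.4 150.7] 15 [ 0.5186 -0.1111  0.036 ] [ 0.5172 -0.1052  0.056 ]
y [219.4 158.6] 9 [ 0.5315 -0.1507  0.036 ] [ 0.5296 -0.1436  0.056 ]
y [223.9 185.6] 14 [ 0.5891 -0.1513  0.036 ] [ 0.5853 -0.1441  0.056 ]
y [183.  195.9] 40 [ 0.604  -0.2425  0.036 ] [ 0.5997 -0.2323  0.056 ]
y [231.8 213.9] 64 [ 0.6529 -0.1447  0.036 ] [ 0.6471 -0.1377  0.056 ]
y [260.6 217.3] 32 [ 0.6659 -0.083   0.036 ] [ 0.6596 -0.0781  0.056 ]
y [386.1 225.5] 57 [0.7079 0.19   0.036 ] [0.7002 0.1859 0.056 ]
y [402.5 224.5] 8 [0.7085 0.2261 0.036 ] [0.7008 0.2208 0.056 ]
y [374.1 238.6] 14 [0.7365 0.1626 0.036 ] [0.7279 0.1594 0.056 ]
y [516.2 240.2] 16 [0.7669 0.479  0.036 ] [0.7573 0.4653 0.056 ]
y [386.4 256. ] 39 [0.7812 0.1887 0.036 ] [0.7711 0.1847 0.056 ]
white [84. 84.] 314 ctr [ 0.3796 -0.3996] len 0.004 0.327 ang -0.0
white [229.  50.] 388 ctr [ 0.3263 -0.0998] len 0.1 0.018 ang 1.826
white [157.  80.] 1039 ctr [ 0.3689 -0.2528] len 0.083 0.05 ang 1.591
white [240. 102.] 1047 ctr [ 0.4244 -0.0949] len 0.086 0.049 ang 1.541
white [171. 136.] 809 ctr [ 0.4791 -0.2485] len 0.048 0.077 ang 1.412
white [242. 192.] 963 ctr [ 0.6106 -0.119 ] len 0.053 0.096 ang -0.003
white [169. 195.] 781 ctr [ 0.6027 -0.2798] len 0.087 0.05 ang 1.487
[[0.359, 0.029], [0.367, 0.126], [0.625, 0.108], [0.616, 0.0]]
board [[0.52, -0.157], [0.519, -0.064], [0.672, -0.06], [0.676, -0.159]]
```

View pics/z3.png

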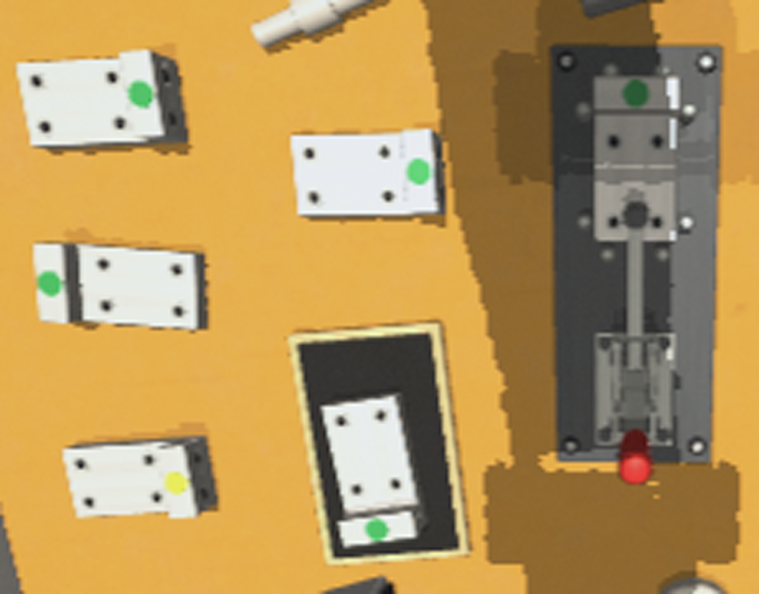

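Same layout, closer: both views agree to a few mm. Handle grip comes out at about (0.583, 0.058). Descending around it.

```bash
python3 -m pendant '[[[3.3,0,-3],0],[[0,0,-4],0],[[0,0,-4],0],[[0,0,-4],0],[[0,0,-4],0],[[0,0,-4],0],[[0,0,-3],0],[[0,0,-3],0],[[0,0,-2],0],[[0,0,-1],0],[[0,0,0],0]]' && python3 -m pendant '[[[0,0,0],0],[[0,0,0],0],[[0,0,0],0],[[0,0,0],0],[[0,0,0],0],[[0,0,0],0],[[0,0,0],0],[[0,0,0],0]]' 0 12
```

```text
time_s: 3.3
ee_pos: [0.5795, 0.0607, 0.1409]
eef_rot: [-3.141, -0.003, 3.059]
force: [-0.1, -0.8, -0.2]
grip_width: 0.0938
grip_force: 0.0
time_s: 3.97
ee_pos: [0.5805, 0.0598, 0.1425]
eef_rot: [-3.142, 0.0, 3.058]
force: [-0.4, 0.4, 0.4]
grip_width: 0.044
grip_force: 0.0
```

```bash
python3 -m pendant '[[[0.3,0,-0.2],0],[[0,0,0],0],[[0,0,0],0],[[0,0,0],0],[[0,0,0],0],[[0,0,0],0],[[0,0,0],0],[[0,0,0],0]]' 0 12
```

```text
time_s: 4.63
ee_pos: [0.5835, 0.0595, 0.1403]
eef_rot: [-3.141, -0.0, 3.058]
force: [0.9, -4.1, -2.5]
grip_width: 0.0168
grip_force: 12.0
```

```bash
python3 -m pendant '[[[0.7,-0.06,-0.03],0],[[0.7,-0.06,-0.09],0],[[1.4,-0.12,-0.34],0],[[1.33,-0.11,-0.57],0],[[1.21,-0.1,-0.77],0],[[1.09,-0.09,-0.95],0],[[0.9,-0.07,-1.11],0],[[0.73,-0.06,-1.24],0],[[0.5,-0.04,-1.3],0],[[0.1,0,-0.3],0],[[0,0,0],0],[[0,0,0],0],[[0,0,0],0]]'; python3 - <<'E'
from h import *
c=ctrl.camera("side")
print([(ce.round(1),a) for ce,a,m in dots(c)["r"]])
E
```

```text
time_s: 5.72
ee_pos: [0.6721, 0.0518, 0.0749]
eef_rot: [-3.141, 0.005, 3.057]
force: [8.7, -7.3, 3.3]
grip_width: 0.0166
grip_force: 11.7
[(array([288.6, 220. ]), np.int32(53))]
```

```bash
python3 -m pendant '[[[0,0,0],0],[[0,0,0],0],[[0,0,0],0],[[0,0,0],0],[[0,0,0],0],[[0,0,1],0],[[0,0,2.5],0],[[0,0,4],0],[[0,0,4],0],[[0,0,4],0],[[0,0,4],0],[[-2,0.2,2],0],[[-4,0.3,0],0],[[-4,0.3,0],0],[[-4,0.3,0],0],[[-4,0.3,0],0],[[-4,0.3,0],0],[[-2.8,0.3,0],0],[[0,0,0],0],[[0,0,0],0]]' 1; python3 - <<'E'
from h import *
c=ctrl.camera("wrist")
for k in "gr":
  for ce,a,m in dots(c)[k]: print(k,ce.round(1),a,cast(c,ce,.056)[0].round(4))
cv2.imwrite("pics/w4.png",c["color"][:,:,::-1])
E
```

```text
time_s: 7.43
ee_pos: [0.4215, 0.0729, 0.2899]
eef_rot: [3.141, 0.003, 3.058]
force: [0.9, -0.3, -0.2]
grip_width: 0.0939
grip_force: 0.0
g [125.2 153.7] 76 [ 0.369  -0.2018  0.056 ]
g [321.4 157.3] 80 [0.3972 0.0745 0.056 ]
g [235.9 182.5] 72 [ 0.4232 -0.0523  0.056 ]
g [ 92.5 223. ] 65 [ 0.4669 -0.2774  0.056 ]
r [320.4 347.4] 383 [0.7193 0.0461 0.056 ]
```

View pics/w4.png

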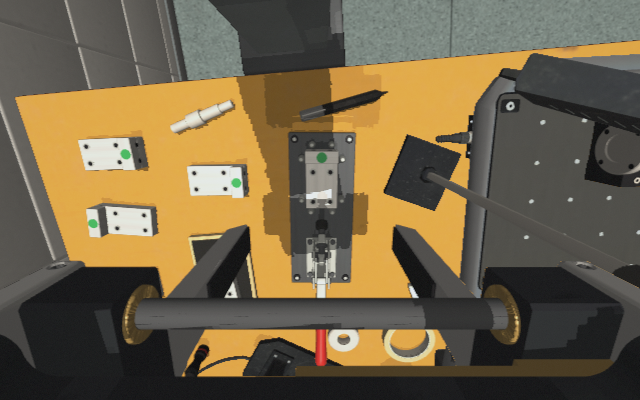

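Clamp is right back, and the nest bracket is free with its dot at (321,157). Descending to take it.

```bash
python3 -m pendant '[[[0.4,-0.07,-3],0],[[0,0,-4],0],[[0,0,-4],0],[[0,0,-4],0],[[0,0,-4],0],[[0,0,-3],0],[[0,0,-2.5],0],[[0,0,-1.5],0],[[0,0,-0.7],0],[[0,0,0],0],[[0,0,0],0]]' && python3 -m pendant '[[[0,0,0],0],[[0,0,0],0],[[0,0,0],0],[[0,0,0],0],[[0,0,0],0],[[0,0,0],0],[[0,0,0],0],[[0,0,0],0],[[0,0,0],0],[[0,0,0],0]]' 0 40
```

```text
time_s: 8.4
ee_pos: [0.4268, 0.072, 0.0217]
eef_rot: [3.142, 0.0, 3.058]
force: [0.1, 0.0, 0.5]
grip_width: 0.0939
grip_force: 0.0
time_s: 9.23
ee_pos: [0.4261, 0.0721, 0.0215]
eef_rot: [3.142, 0.0, 3.058]
force: [-0.3, 1.0, 0.9]
grip_width: 0.0478
grip_force: 40.0
```

Gripped. Lift and take it over beyond the board to look back at bracket_1.

```bash
python3 -m pendant '[[[0,0,1],0],[[0,0,2],0],[[0,0,4],0],[[0,0,4],0],[[0,0,4],0],[[0,0,4],0],[[0,0,4],0],[[0,-2,1],0.03],[[3,-2.5,0],0.03],[[3.3,-2.5,0],0.03],[[3.3,-2.5,0],0.04],[[3.3,-2.5,0],0],[[3.3,-2.5,0],0],[[3.3,-2.2,0],0],[[3.3,-2,0],0],[[2.5,0,0],0],[[0,0,0],0],[[0,0,0],0]]'; python3 - <<'E'
from h import *
print(ctrl.get_obs()["grip_width"])
c=ctrl.camera("wrist"); t=ctrl.camera("top")
cv2.imwrite("pics/w5.png",c["color"][:,:,::-1])
for n,cc in(("w",c),("t",t)):
  for ce,a,m in dots(cc)["g"]: print(n,ce.round(1),a,cast(cc,ce,.036)[0].round(4),cast(cc,ce,.050)[0].round(4))
E
```

```text
time_s: 10.73
ee_pos: [0.6791, -0.1151, 0.26]
eef_rot: [3.141, -0.003, -3.096]
force: [-1.1, 0.4, -2.2]
grip_width: 0.0478
grip_force: 40.0
0.047797583617721504
w [183.4   4.2] 105 [ 0.4733 -0.2942  0.036 ] [ 0.4779 -0.2881  0.05  ]
w [319.  217.9] 226 [ 0.7406 -0.1162  0.036 ] [ 0.7359 -0.1163  0.05  ]
t [151.  110.5] 24 [0.8133 0.4315 0.036 ] [0.8095 0.4265 0.05  ]
t [418.1 228.8] 17 [ 0.4741 -0.2903  0.036 ] [ 0.474  -0.2874  0.05  ]
t [389.4 268. ] 17 [ 0.3714 -0.2101  0.036 ] [ 0.3724 -0.2081  0.05  ]
```

View pics/w5.png

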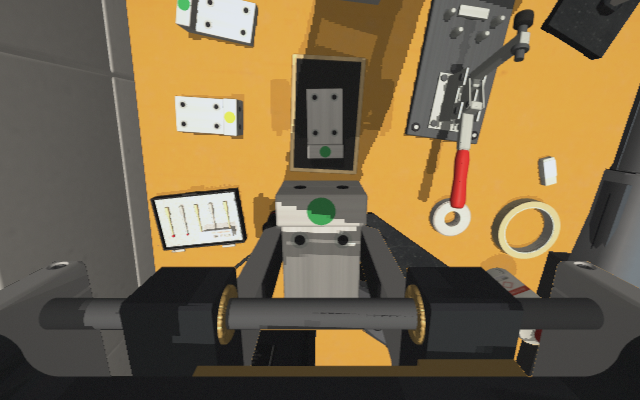

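Wrist view: the held bracket's lip is near (320,210). bracket_1 lies in shadow on the board, foot from (307,89) to (344,145), dot about (325,152). The board's corners are near (294,56), (366,58), (291,170) and (358,172).

```bash
python3 - <<'E'
from h import *
c=ctrl.camera("wrist"); im=c["color"]
cr=cv2.resize(im[50:240,270:380],None,fx=5,fy=5,interpolation=cv2.INTER_CUBIC)[:,:,::-1]; cr=np.clip(cr[:600].astype(float)*1.6,0,255).astype(np.uint8)
cv2.imwrite("pics/w6.png",cr)
h=cv2.cvtColor(im,cv2.COLOR_RGB2HSV);H,S,V=cv2.split(h)
for ce,a,m in blobs((H>45)&(H<85)&(S>70)&(V>30),20): print(ce.round(1),a,cast(c,ce,.05)[0].round(4))
print("board",cast(c,[(294,56),(366,58),(291,170),(358,172)],.014).round(4)[:,:2].tolist())
E
```

```text
[183.7   4.6] 112 [ 0.4777 -0.2882  0.05  ]
[324.5 151.4] 90 [ 0.6425 -0.1129  0.05  ]
[320.9 210.9] 601 [ 0.7259 -0.1138  0.05  ]
board [[0.5204, -0.1596], [0.5184, -0.0624], [0.6756, -0.1606], [0.674, -0.061]]
```

View pics/w6.png

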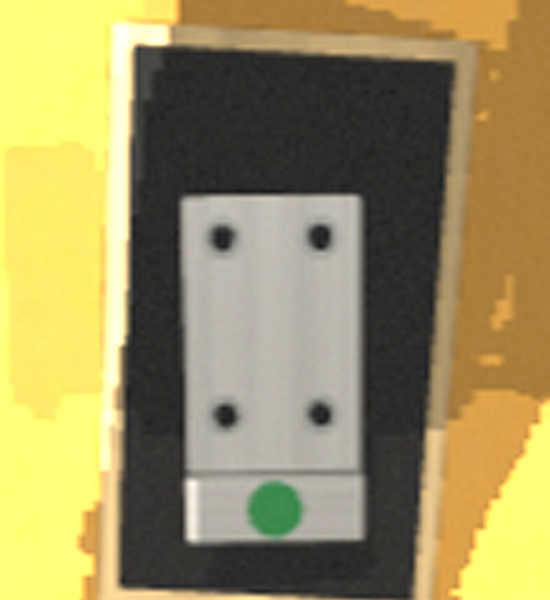

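```bash
cat >> h.py <<'E'
def gdots(c,lo=20,v=30):
    H,S,V=cv2.split(cv2.cvtColor(c["color"],cv2.COLOR_RGB2HSV)); return blobs((H>45)&(H<85)&(S>70)&(V>v),lo)
E
python3 - <<'E'
from h import *
c=ctrl.camera("wrist"); o=ctrl.get_obs(); print(o["ee_pos"].round(4),o["eef_rot"].round(4))
f=lambda u,v:(270+u/5,50+v/5)
P=cast(c,[f(222,237),f(320,237),f(226,414),f(319,412)],.032)
E=cast(c,[f(181,195),f(361,195)],.032); L=cast(c,[f(186,478),f(363,472)],.050); N=cast(c,[f(188,543),f(365,541)],.050)
print("holes",P[:,:2].round(4).tolist(),"yaw",[np.arctan2(*(P[i+2]-P[i])[1::-1]).round(3) for i in(0,1)],"mid",P.mean(0).round(4))
print("end",E[:,:2].round(4).tolist(),"lipin",L[:,:2].round(4).tolist(),"lipout",N[:,:2].round(4).tolist())
print("held dot",cast(c,(320.9,210.9),o["ee_pos"][2]+.034).round(4))
E
```

```text
[ 0.6784 -0.1146  0.2625] [-3.1413e+00  8.0000e-04 -3.0951e+00]
holes [[0.5735, -0.1296], [0.5723, -0.1034], [0.6196, -0.1266], [0.6179, -0.101]] yaw [np.float64(0.065), np.float64(0.052)] mid [ 0.5958 -0.1151  0.032 ]
end [[0.5634, -0.1409], [0.5612, -0.0931]] lipin [[0.6361, -0.1362], [0.6323, -0.0892]] lipout [[0.6533, -0.1351], [0.6506, -0.0875]]
held dot [[ 0.6498 -0.1173  0.2965]]
```

```bash
python3 -m pendant '[[[-3,0,0],0],[[-3.5,0,-1],0],[[-3.4,0,-3],0.006],[[0,0,-4],0],[[0,0,-4],0],[[0,0,-4],0],[[0,0,-2.5],0],[[0,0,-1.5],0],[[0,0,0],0],[[0,0,0],0]]'
```

```text
time_s: 11.77
ee_pos: [0.5826, -0.1148, 0.0647]
eef_rot: [-3.141, 0.0, -3.089]
force: [-0.3, -0.7, -1.8]
grip_width: 0.0476
grip_force: 40.0
```

```bash
python3 -m pendant '[[[-0.3,0,0],0],[[0,0,-1],0],[[0,0,-1],0],[[0,0,-0.5],0],[[0,0,-0.3],0],[[0,0,0],0],[[0,0,0],0]]'; python3 -m pendant '[[[0,0,-0.15],0],[[0,0,0],0],[[0,0,0],0]]'
```

```text
time_s: 12.35
ee_pos: [0.5799, -0.115, 0.0358]
eef_rot: [3.142, -0.0, -3.089]
force: [0.3, 0.1, -2.8]
grip_width: 0.0478
grip_force: 40.0
time_s: 12.6
ee_pos: [0.58, -0.115, 0.0346]
eef_rot: [-3.141, 0.0, -3.089]
force: [0.9, -0.1, -2.9]
grip_width: 0.0476
grip_force: 40.0
```

```bash
python3 -m pendant '[[[0,0,-0.1],0],[[0,0,0],0],[[0,0,0],0]]'; python3 -m pendant '[[[0,0,-0.1],0],[[0,0,0],0],[[0,0,0],0]]'
```

```text
time_s: 12.85
ee_pos: [0.58, -0.115, 0.0338]
eef_rot: [-3.141, 0.001, -3.089]
force: [-3.3, 0.5, 3.8]
grip_width: 0.0475
grip_force: 40.0
time_s: 13.1
ee_pos: [0.5801, -0.115, 0.0336]
eef_rot: [-3.141, 0.001, -3.089]
force: [-8.7, 0.3, 14.5]
grip_width: 0.0474
grip_force: 40.0
```

```bash
python3 -m pendant '[[[0,0,0],0],[[0,0,0],0],[[0,0,0],0],[[0,0,0],0],[[0,0,0],0],[[0,0,2],0],[[0,0,4],0],[[0,0,4],0],[[0,0,4],0],[[0,0,4],0],[[0,0,0],-0.12],[[0,-2,0],-0.12],[[0,-2,0],-0.12],[[0,-2.5,0],-0.12],[[0,-2.5,0],-0.12],[[0,-2.5,0],-0.12],[[0.5,-2.5,0],-0.12],[[0.5,-2.5,0],-0.12],[[0.5,-2.5,0],-0.12],[[0.5,-2.5,0],-0.12]]' 0.9; python3 -m pendant '[[[0,0,0],-0.12],[[0,0,0],-0.12],[[0,0,0],-0.12],[[0,0,0],-0.08],[[0,0,0],0],[[0,0,0],0]]'; python3 - <<'E'
from h import *
c=ctrl.camera("wrist");cv2.imwrite("pics/w7.png",c["color"][:,:,::-1])
D=dots(c,30)
for k in "gy":
  for ce,a,m in D[k]: print(k,ce.round(1),a,cast(c,ce,.036)[0].round(4))
t=ctrl.camera("top")
for k in "gy":
  for ce,a,m in dots(t)[k]: print("t",k,ce.round(1),cast(t,ce,.036)[0].round(4),cast(t,ce,.068)[0].round(4))
E
```

```text
time_s: 14.77
ee_pos: [0.5999, -0.3312, 0.2122]
eef_rot: [-3.141, -0.0, 1.988]
force: [0.1, 0.0, 0.6]
grip_width: 0.0846
grip_force: 0.0
time_s: 15.27
ee_pos: [0.5999, -0.33, 0.2122]
eef_rot: [-3.141, -0.0, 1.557]
force: [0.3, -1.1, 0.0]
grip_width: 0.0846
grip_force: 0.0
g [215.2 155.9] 72 [ 0.4713 -0.2956  0.036 ]
y [285.7  32. ] 447 [ 0.5636 -0.1611  0.036 ]
y [380.8  21.5] 149 [ 0.6679 -0.1522  0.036 ]
t g [150.7 110.5] [0.8134 0.4322 0.036 ] [0.8047 0.4208 0.068 ]
t g [349.4 166.9] [ 0.6452 -0.1106  0.036 ] [ 0.6407 -0.1084  0.068 ]
t g [352.5 200.8] [ 0.5529 -0.1167  0.036 ] [ 0.5507 -0.1143  0.068 ]
t g [330.5 247.7] [ 0.4281 -0.0545  0.036 ] [ 0.4291 -0.0537  0.068 ]
t y [241.2 134. ] [0.7423 0.183  0.036 ] [0.7353 0.1778 0.068 ]
t y [219.  135.4] [0.7396 0.244  0.036 ] [0.7327 0.2373 0.068 ]
t y [493.1 153.1] [ 0.6748 -0.5009  0.036 ] [ 0.6696 -0.4889  0.068 ]
t y [347.4 157.5] [ 0.6711 -0.1058  0.036 ] [ 0.6659 -0.1038  0.068 ]
t y [363.2 157.4] [ 0.6705 -0.1488  0.036 ] [ 0.6653 -0.1456  0.068 ]
t y [448.2 181.2] [ 0.6008 -0.3763  0.036 ] [ 0.5974 -0.3674  0.068 ]
t y [498.  210.5] [ 0.519  -0.5063  0.036 ] [ 0.5177 -0.4942  0.068 ]
t y [342.5 213. ] [ 0.5205 -0.0888  0.036 ] [ 0.5192 -0.0872  0.068 ]
t y [281.4 348.1] [0.1674 0.0809 0.036 ] [0.1749 0.0783 0.068 ]
t y [316.6 369. ] [ 0.1122 -0.0108  0.036 ] [ 0.1211 -0.0111  0.068 ]
t y [344.2 385.2] [ 0.0695 -0.0823  0.036 ] [ 0.0795 -0.0808  0.068 ]
```

View pics/w7.png

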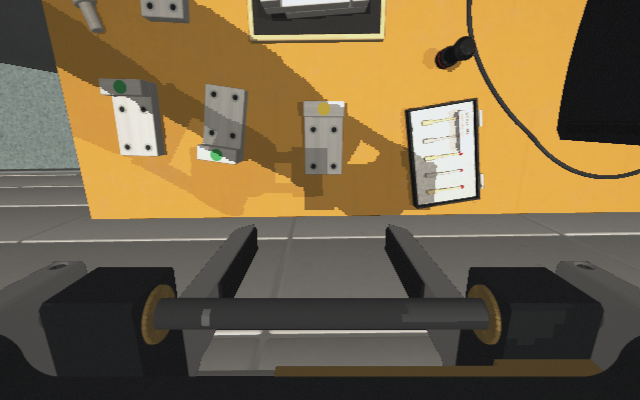

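Wrist view: yellow bracket with its dot near (324,109), holes at (313,129), (334,129), (313,167), (333,166) and foot end at row 174. The stack edge shows at the top.

```bash
python3 - <<'E'
from h import *
c=ctrl.camera("wrist")
H,S,V=cv2.split(cv2.cvtColor(c["color"],cv2.COLOR_RGB2HSV))
m=np.zeros_like(H,bool);m[100:120,310:340]=True
for ce,a,_ in blobs(m&(H>20)&(H<36)&(S>110),30): print(ce.round(1),a,cast(c,ce,.036).round(4))
P=cast(c,[(313,129),(334,129),(313,167),(333,166)],.018);print(P.round(4)[:,:2].tolist(),P.mean(0).round(4))
E=cast(c,[(305,174),(341,174)],.018);print(E.round(4)[:,:2].tolist())
E
```

```text
[323.4 108.2] 128 [[ 0.6041 -0.2418  0.036 ]]
[[0.591, -0.2658], [0.6173, -0.2662], [0.59, -0.3137], [0.6159, -0.3127]] [ 0.6035 -0.2896  0.018 ]
[[0.5793, -0.3227], [0.6263, -0.3234]]
```

```bash
python3 -m pendant '[[[0.37,2,-1],0],[[0,3,-3],0],[[0,0.95,-4],0],[[0,0,-4],0],[[0,0,-4],0],[[0,0,-2.5],0],[[0,0,-1.5],0],[[0,0,0],0],[[0,0,0],0]]'
```

```text
time_s: 16.17
ee_pos: [0.6035, -0.271, 0.0129]
eef_rot: [-3.141, -0.0, 1.555]
force: [0.6, 0.2, 0.9]
grip_width: 0.0845
grip_force: 0.0
```

```bash
python3 -m pendant '[[[0,0,-0.5],0],[[0,0,-0.4],0],[[0,0,0],0],[[0,0,0],0]]'; python3 -m pendant '[[[0,0,0],0],[[0,0,0],0],[[0,0,0],0],[[0,0,0],0],[[0,0,0],0],[[0,0,0],0],[[0,0,0],0],[[0,0,0],0],[[0,0,0],0]]' 0 40; python3 -m pendant '[[[0,0,2],0],[[0,0,4],0],[[0,0,4],0],[[0,0,4],0],[[0,0,4],0],[[0,0,4],0],[[0,0,3],0.12],[[0,0,0],0.12],[[0,0,0],0.12],[[0,0,0],0.12],[[0,0,0],0]]'
```

```text
time_s: 16.5
ee_pos: [0.6037, -0.2711, 0.0044]
eef_rot: [3.141, 0.0, 1.554]
force: [0.3, 0.1, 0.1]
grip_width: 0.0849
grip_force: 0.0
time_s: 17.25
ee_pos: [0.6036, -0.271, 0.0039]
eef_rot: [3.142, 0.0, 1.554]
force: [-0.8, -0.6, 0.0]
grip_width: 0.0481
grip_force: 40.0
time_s: 18.17
ee_pos: [0.6034, -0.271, 0.2535]
eef_rot: [-3.141, -0.001, 2.04]
force: [1.1, 0.5, -2.4]
grip_width: 0.0475
grip_force: 40.0
```

```bash
python3 -m pendant '[[[-1,2,0],0.1],[[-1.8,3.4,0],0.1],[[-1.8,3.4,0],0.1],[[-1.8,3.4,0],0.1],[[-1.8,3.4,0],0.1],[[-1.8,3.4,0],0.1],[[-1.8,3.4,0],0.1],[[-1.8,3.4,0],0.1],[[-1.8,3.4,0],0.1],[[-1.8,3.4,0],0.12],[[-0.5,1.7,0],0],[[0,0,0],0],[[0,0,0],0],[[0,0,0],0]]'; python3 - <<'E'
from h import *
c=ctrl.camera("wrist");o=ctrl.get_obs();p=o["ee_pos"];y=o["eef_rot"][2];print(p.round(4),y.round(4))
H,S,V=cv2.split(cv2.cvtColor(c["color"],cv2.COLOR_RGB2HSV))
for ce,a,m in blobs((H>20)&(H<36)&(S>90)&(V>60),150):
    q=cast(c,ce,p[2]+.032)[0]-p; print(ce.round(1),a,"along",q[0]*np.cos(y)+q[1]*np.sin(y),"lat",-q[0]*np.sin(y)+q[1]*np.cos(y))
cv2.imwrite("pics/w8.png",c["color"][:,:,::-1])
E
```

```text
time_s: 19.33
ee_pos: [0.4267, 0.0716, 0.2538]
eef_rot: [-3.141, -0.0, 3.051]
force: [1.3, 1.2, -3.3]
grip_width: 0.0476
grip_force: 40.0
[0.4268 0.0713 0.2537] 3.051
[320.8 207.9] 611 along 0.029455098161695392 lat 0.001036605876473655
```

```bash
python3 -m pendant '[[[-0.05,0.07,-2],0.007],[[0,0,-4],0],[[0,0,-4],0],[[0,0,-4],0],[[0,0,-3],0],[[0,0,-2],0],[[0,0,0],0],[[0,0,0],0]]'
```

```text
time_s: 20.05
ee_pos: [0.4261, 0.072, 0.0638]
eef_rot: [-3.141, -0.002, 3.059]
force: [-0.6, 0.4, -2.5]
grip_width: 0.0476
grip_force: 40.0
```

```bash
python3 -m pendant '[[[0,0,-1],0],[[0,0,-0.7],0],[[0,0,0],0],[[0,0,0],0]]'
```

```text
time_s: 20.38
ee_pos: [0.4262, 0.0726, 0.0471]
eef_rot: [3.142, 0.0, 3.061]
force: [0.6, -0.8, -1.7]
grip_width: 0.0476
grip_force: 40.0
```

```bash
python3 -m pendant '[[[0,-0.03,-0.7],0],[[0,0,-0.5],0],[[0,0,0],0],[[0,0,0],0]]'; python3 -m pendant '[[[0,0,-0.5],0],[[0,0,-0.4],0],[[0,0,0],0],[[0,0,0],0]]'
```

```text
time_s: 20.72
ee_pos: [0.4259, 0.0724, 0.0346]
eef_rot: [-3.141, -0.001, 3.061]
force: [-0.0, -1.5, -2.3]
grip_width: 0.0476
grip_force: 40.0
time_s: 21.05
ee_pos: [0.4259, 0.0724, 0.0256]
eef_rot: [-3.141, -0.001, 3.061]
force: [0.3, 0.7, -2.5]
grip_width: 0.0475
grip_force: 40.0
```

In without contact. Last millimetres down, then release.

```bash
python3 -m pendant '[[[0,0,-0.15],0],[[0,0,0],0],[[0,0,0],0]]'; python3 -m pendant '[[[0,0,-0.1],0],[[0,0,0],0]]';  python3 -m pendant '[[[0,0,0],0],[[0,0,0],0],[[0,0,0],0],[[0,0,0],0],[[0,0,0],0],[[0,0,2],0],[[0,0,4],0],[[0,0,4],0],[[0,0,4],0],[[0,0,4],0],[[0,0,4],0],[[0,0,4],0],[[0,0,0],0],[[0,0,0],0]]' 1; python3 - <<'E'
from h import *
c=ctrl.camera("wrist");
H,S,V=cv2.split(cv2.cvtColor(c["color"],cv2.COLOR_RGB2HSV))
for ce,a,m in blobs((H>20)&(H<36)&(S>90)&(V>60),40):
    if 280<ce[0]<360: print(ce.round(1),a,cast(c,ce,.056)[0].round(4))
D=dots(c,20)["r"]
for ce,a,m in D: print("r",ce,a)
E
```

```text
time_s: 21.3
ee_pos: [0.4261, 0.0724, 0.0244]
eef_rot: [3.142, 0.0, 3.061]
force: [0.2, -0.5, -2.5]
grip_width: 0.0478
grip_force: 40.0
time_s: 21.47
ee_pos: [0.4263, 0.0724, 0.0238]
eef_rot: [3.142, 0.0, 3.061]
force: [-2.6, -0.7, 5.4]
grip_width: 0.0476
grip_force: 40.0
time_s: 22.63
ee_pos: [0.4266, 0.0724, 0.285]
eef_rot: [3.141, 0.004, 3.061]
force: [0.9, -0.3, -0.9]
grip_width: 0.0943
grip_force: 0.0
[323.2 153.1] 94 [0.3962 0.077  0.056 ]
r [320.02684564 344.27852349] 298
```

```bash
python3 -m pendant '[[[2,-0.1,0],0],[[4,-0.3,0],0],[[4,-0.3,0],0],[[4,-0.4,0],0],[[4,-0.4,0],0],[[4,-0.3,0],0],[[2.55,-0.3,-1],0],[[0,0,-4],0],[[0,0,-4],0],[[0,0,-4],0],[[0,0,-4],0],[[0,0,-2.5],0],[[0,0,-1.5],0],[[0,0,0],0],[[0,0,0],0]]'; python3 -m pendant '[[[0,0,0],0],[[0,0,0],0],[[0,0,0],0],[[0,0,0],0],[[0,0,0],0],[[0,0,0],0],[[0,0,0],0],[[0,0,0],0],[[0,0,0],0],[[0,0,0],0],[[0,0,0],0],[[0,0,0],0],[[0,0,0],0],[[0,0,0],0],[[0,0,0],0],[[0,0,0],0]]' 0 15
```

```text
time_s: 23.93
ee_pos: [0.6707, 0.0513, 0.0718]
eef_rot: [-3.141, -0.003, 3.061]
force: [0.6, 0.0, 0.4]
grip_width: 0.094
grip_force: 0.0
time_s: 25.27
ee_pos: [0.6716, 0.0515, 0.0733]
eef_rot: [3.141, 0.0, 3.061]
force: [0.1, 1.2, 0.2]
grip_width: 0.0154
grip_force: 15.0
```

```bash
python3 -m pendant '[[[-0.25,0.02,0.65],0],[[-0.3,0.03,0.7],0],[[-0.73,0.06,1.24],0],[[-0.9,0.07,1.11],0],[[-1.09,0.09,0.95],0],[[-1.21,0.1,0.77],0],[[-1.33,0.11,0.57],0],[[-1.4,0.12,0.4],0],[[-0.7,0.06,0.2],0],[[-0.7,0.06,0.1],0],[[-0.3,0.03,0],0],[[-0.2,0,0],0],[[0,0,0],0],[[0,0,0],0]]'
```

```text
time_s: 26.43
ee_pos: [0.5807, 0.0594, 0.1408]
eef_rot: [3.141, 0.001, 3.061]
force: [0.2, 6.3, 2.8]
grip_width: 0.0138
grip_force: 14.0
```

```bash
python3 -m pendant '[[[-0.3,0,0],0],[[0,0,0],0],[[0,0,0],0]]'; python3 -m pendant '[[[0,0,0],0],[[0,0,0],0],[[0,0,0],0],[[0,0,0],0],[[0,0,0],0],[[0,0,0],0],[[0,0,2],0],[[0,0,4],0],[[0,0,4],0],[[0,0,4],0],[[-3,-1,4],0],[[-3,-1,4],0],[[-3,-1,4],0],[[0,0,4],0],[[0,0,0],0],[[0,0,0],0]]' 1; python3 - <<'E'
from h import *
c=ctrl.camera("wrist");s=ctrl.camera("side")
print([(ce.round(1),a) for ce,a,m in dots(s)["r"]])
for k,zs in(("r",(.187,)),("g",(.036,.05,.068))):
  for ce,a,m in dots(c,12)[k]: print(k,ce.round(1),a,[cast(c,ce,z)[0].round(4)[:2].tolist() for z in zs])
a=cv2.resize(s["color"][170:270,260:420],None,fx=3,fy=3)
b=cv2.resize(c["color"][20:260,120:420],None,fx=1.6,fy=1.6)
b=cv2.copyMakeBorder(b,0,max(0,300-b.shape[0]),0,0,0);a=cv2.copyMakeBorder(a,0,b.shape[0]-300,0,0,0)
a=a[:,:]; o=np.hstack([a[:, :310],b]);print(o.shape);cv2.imwrite("pics/w9.png",o[:,:,::-1])
E
```

```text
time_s: 26.68
ee_pos: [0.5775, 0.0596, 0.1407]
eef_rot: [3.14, -0.0, 3.061]
force: [-2.6, 8.5, 3.0]
grip_width: 0.0125
grip_force: 13.0
time_s: 28.02
ee_pos: [0.504, 0.0342, 0.4203]
eef_rot: [3.141, 0.004, 3.06]
force: [0.5, 0.7, -1.1]
grip_width: 0.0936
grip_force: 0.0
[(array([307.6, 202.6]), np.int32(109))]
r [340.9 222.6] 163 [[0.58, 0.0569]]
r [414.  341.1] 203 [[0.8022, 0.167]]
g [180.6  98.5] 52 [[0.3696, -0.2151], [0.3711, -0.2088], [0.3731, -0.2007]]
g [269.  123.2] 47 [[0.4264, -0.0585], [0.4265, -0.0561], [0.4266, -0.053]]
g [151.1 157.7] 45 [[0.4722, -0.2944], [0.4711, -0.2861], [0.4698, -0.2755]]
g [242.9 193.4] 45 [[0.5573, -0.1278], [0.5541, -0.1237], [0.55, -0.1184]]
g [254.8 234.8] 38 [[0.6472, -0.1166], [0.6418, -0.1127], [0.6348, -0.1078]]
(384, 790, 3)
```

View pics/w9.png

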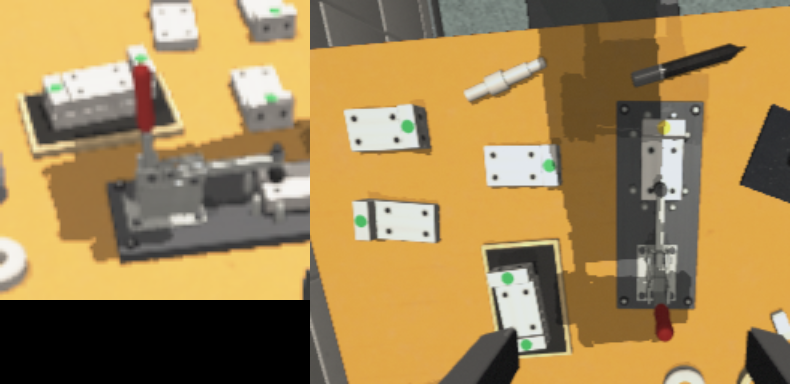

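Handle is upright with its tip on the yellow bracket, which is in the nest with its dot at the near end. The pile's two brackets sit level, lips opposite. Next is the green one nearest the nest.

```bash
python3 -m pendant '[[[-0.5,-1.5,0],-0.115],[[-0.6,-1.5,0],-0.115],[[-0.6,-1.5,0],-0.115],[[-0.6,-1.5,-1],-0.115],[[-0.6,-1.5,-2],-0.115],[[-0.6,-1.5,-2],-0.115],[[-0.6,-1.5,-2],-0.115],[[-0.6,-1.5,-2],-0.115],[[-0.6,-1.5,-2],-0.115],[[-0.6,-1.5,-2],-0.115],[[-0.6,-1.5,-2],-0.115],[[-0.6,-1.5,-2],-0.115],[[-0.6,-0.2,-2],-0.12],[[0,0,-2],0],[[0,0,0],0],[[0,0,0],0]]' 0.9; cat > loc.py <<'E'
from h import *
import sys
u=float(sys.argv[1]); 
c=ctrl.camera("wrist");o=ctrl.get_obs();p=o["ee_pos"];print(p.round(4),o["eef_rot"][2].round(4))
for ce,a,m in gdots(c,40): print(ce.round(1),a,cast(c,ce,.036)[0].round(4))
im=c["color"][20:240,100:560];cv2.imwrite(sys.argv[2],cv2.resize(im,None,fx=1.7,fy=1.7)[:,:,::-1])
E
python3 loc.py 0 pics/w10.png
```

```text
time_s: 29.45
ee_pos: [0.4264, -0.1473, 0.2074]
eef_rot: [-3.139, -0.001, 1.562]
force: [-0.6, -0.4, 0.8]
grip_width: 0.0844
grip_force: 0.0
[ 0.427  -0.1475  0.2085] 1.562
[320.8 107.2] 131 [ 0.4267 -0.0581  0.036 ]
[509.1 154.7] 129 [ 0.6522 -0.1145  0.036 ]
[434.2 161.9] 139 [ 0.5632 -0.1224  0.036 ]
[278.2 234.7] 94 [ 0.3701 -0.2151  0.036 ]
[356.5 288.7] 79 [ 0.4732 -0.2944  0.036 ]
```

View pics/w10.png

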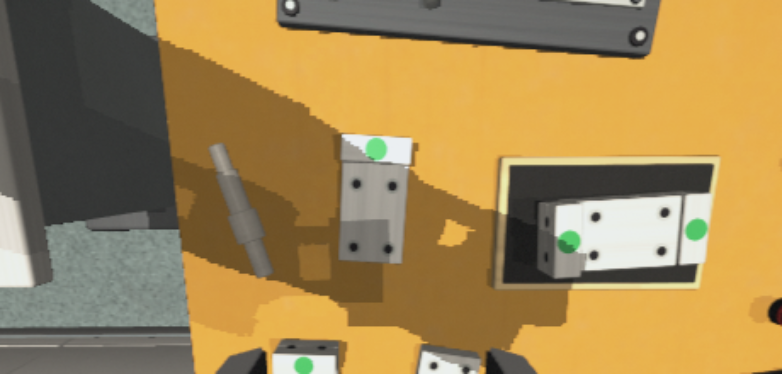

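Bracket at crop centre: dot (376,149), holes (356,184), (392,186), (353,247), (388,249). The pile shows gaps closed, lips at opposite ends.

```bash
cat > fit.py <<'E'
from h import *
import sys,json
# crop px of 4 holes (two near lip first) and dot full px -> origin, yaw, grasp TCP at +7
h=np.array(json.loads(sys.argv[1]),float);d=np.array(json.loads(sys.argv[2]))
c=ctrl.camera("wrist");P=cast(c,h/1.7+[100,20],.018)[:,:2];D=cast(c,d,.036)[0,:2]
m=P.mean(0);v=P[:2].mean(0)-P[2:].mean(0);w=D-m;y1,y2=np.arctan2(v[1],v[0]),np.arctan2(w[1],w[0])
u=w/np.linalg.norm(w);print("hole yaw",y1.round(3),"dot yaw",y2.round(3),"dist(47.5)",np.linalg.norm(w).round(4))
O=(m+.0115*u+D-.036*u)/2;p=ctrl.get_obs();g=O+.007*u
print("origin",O.round(4),"grasp",g.round(4),"move cm",((g-p["ee_pos"][:2])*100).round(2),"z",(-(p["ee_pos"][2]-.004)*100).round(2),"yaw now",p["eef_rot"][2].round(3))
E
python3 fit.py '[[356,184],[392,186],[353,247],[388,249]]' '[320.8,107.2]'
```

```text
hole yaw 1.504 dot yaw 1.513 dist(47.5) 0.0479
origin [ 0.4255 -0.0945] grasp [ 0.426  -0.0875] move cm [-0.13  6.01] z -20.5 yaw now 1.562
```

```bash
python3 -m pendant '[[[-0.13,2,-1],-0.02],[[0,3,-3],-0.02],[[0,1,-4],0],[[0,0,-4],0],[[0,0,-4],0],[[0,0,-2.5],0],[[0,0,-1.3],0],[[0,0,-0.5],0],[[0,0,0],0],[[0,0,0],0]]'; python3 -m pendant '[[[0,0,-0.1],0],[[0,0,0],0],[[0,0,0],0],[[0,0,0],0],[[0,0,0],0],[[0,0,0],0],[[0,0,0],0],[[0,0,0],0],[[0,0,0],0],[[0,0,0],0]]' 0 40
```

```text
time_s: 30.38
ee_pos: [0.4265, -0.0883, 0.007]
eef_rot: [3.14, 0.0, 1.521]
force: [0.3, -0.0, 0.9]
grip_width: 0.0842
grip_force: 0.0
time_s: 31.22
ee_pos: [0.4256, -0.0882, 0.005]
eef_rot: [-3.141, 0.0, 1.521]
force: [-1.6, 0.3, 6.0]
grip_width: 0.0477
grip_force: 40.0
```

```bash
python3 -m pendant '[[[0,0,2],0],[[0,0,4],0],[[0,0,4],0],[[0,0,4],-0.113],[[0,0,4],-0.113],[[1.5,-0.2,0],-0.113],[[2,-0.3,0],-0.113],[[2,-0.3,0],-0.113],[[2,-0.3,0],-0.113],[[2,-0.3,0],-0.113],[[2,-0.3,0],-0.113],[[2,-0.3,0],-0.113],[[2,-0.3,0],-0.113],[[2,-0.3,0],-0.113],[[2,-0.2,0],-0.113],[[1.3,0,0],-0.113],[[0,0,0],0],[[0,0,0],0]]'; cat > held.py <<'E'
from h import *
import sys
dz=float(sys.argv[1])
c=ctrl.camera("wrist");o=ctrl.get_obs();p=o["ee_pos"];y=o["eef_rot"][2];print(p.round(4),y.round(4))
for ce,a,m in gdots(c,30):
    if 250<ce[0]<390:
        q=cast(c,ce,p[2]+.036-dz)[0]-p; print(ce.round(1),a,"held along %.4f lat %.4f"%(q[0]*np.cos(y)+q[1]*np.sin(y),-q[0]*np.sin(y)+q[1]*np.cos(y)))
t=ctrl.camera("top")
for ce,a,m in dots(t)["g"]: 
    if 335<ce[0]<365:print("t",ce.round(1),[cast(t,ce,z)[0].round(4)[:2].tolist() for z in(.05,.068,.086,.104,.122)])
E
python3 held.py .005
```

```text
time_s: 32.72
ee_pos: [0.6334, -0.116, 0.1837]
eef_rot: [-3.141, 0.002, 0.054]
force: [0.5, 0.1, -3.4]
grip_width: 0.0477
grip_force: 40.0
[ 0.6331 -0.116   0.1841] 0.0549
[321.7 205. ] 584 held along 0.0319 lat -0.0018
```

```bash
python3 -m pendant '[[[-1,0.15,0],0],[[-1.03,0.1,-1],0],[[0,0,-3],0],[[0,0,-3.5],0],[[0,0,-2.5],0],[[0,0,-1],0],[[0,0,0],0],[[0,0,0],0]]'
```

```text
time_s: 33.48
ee_pos: [0.6136, -0.1138, 0.0761]
eef_rot: [3.141, -0.001, 0.053]
force: [1.2, 0.5, -1.3]
grip_width: 0.0475
grip_force: 40.0
```

```bash
python3 -m pendant '[[[0,0.05,-0.8],0],[[0,0,-0.7],0],[[0,0,-0.4],0],[[0,0,0],0],[[0,0,0],0]]'; python3 -m pendant '[[[0,0,-0.15],0],[[0,0,0],0],[[0,0,0],0]]'
```

```text
time_s: 33.9
ee_pos: [0.6133, -0.1132, 0.0559]
eef_rot: [-3.142, 0.0, 0.052]
force: [0.2, 0.4, -2.5]
grip_width: 0.0474
grip_force: 40.0
time_s: 34.15
ee_pos: [0.6137, -0.1133, 0.0551]
eef_rot: [3.141, -0.001, 0.052]
force: [-0.2, -0.1, 3.7]
grip_width: 0.0475
grip_force: 40.0
```

```bash
python3 -m pendant '[[[0,0,0],0],[[0,0,0],0],[[0,0,0],0],[[0,0,0],0],[[0,0,0],0],[[0,0,2],0],[[0,0,4],0],[[0,0,4],0],[[0,0,4],0],[[0,0,0],0.12],[[-1,-1,0],0.12],[[-2.5,-2,0],0.12],[[-2.5,-2,0],0.12],[[-2.5,-2,0],0.12],[[-2.5,-2,0],0.12],[[-2.5,-2,0],0.12],[[-2.5,-2,0],0.12],[[-2.5,-2,0],0.12],[[-2.5,-2,0],0.12]]' 0.9;  python3 -m pendant '[[[-2,-1.7,0],0.12],[[-1.5,0,1],0.12],[[0,0,0],0.06],[[0,0,0],0],[[0,0,0],0]]'; python3 loc.py 0 pics/w11.png
```

```text
time_s: 35.73
ee_pos: [0.402, -0.2839, 0.1945]
eef_rot: [3.141, 0.0, 1.258]
force: [-1.0, -0.5, -0.7]
grip_width: 0.0844
grip_force: 0.0
time_s: 36.15
ee_pos: [0.3684, -0.3002, 0.2044]
eef_rot: [3.141, 0.0, 1.549]
force: [-0.4, 0.4, 0.0]
grip_width: 0.0845
grip_force: 0.0
[ 0.3685 -0.3     0.2042] 1.5495
[507.5   2.8] 89 [ 0.5691 -0.1106  0.036 ]
[320.8 110.2] 130 [ 0.3703 -0.2146  0.036 ]
[406.8 176.4] 113 [ 0.4732 -0.2939  0.036 ]
```

View pics/w11.png

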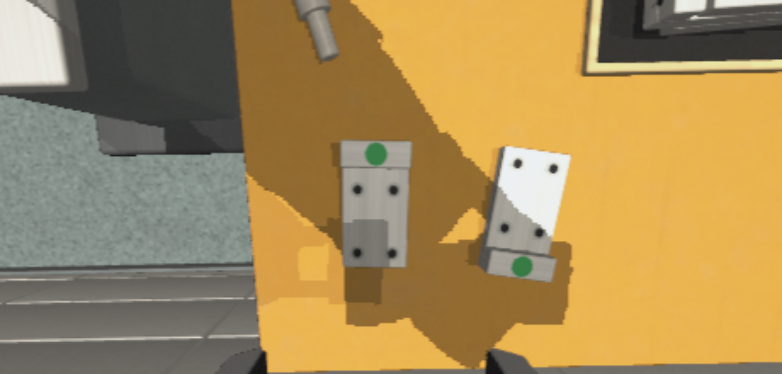

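Shows bracket S: dot (376,154), holes (357,189), (393,190), (357,253), (392,254). Next to it bracket R: dot (522,266), holes (504,228), (539,233), (518,163), (553,168). Both can be fitted from here.

```bash
python3 fit.py '[[357,189],[393,190],[357,253],[392,254]]' '[320.8,110.2]'; python3 fit.py '[[504,228],[539,233],[518,163],[553,168]]' '[406.8,176.4]'
```

```text
hole yaw 1.541 dot yaw 1.539 dist(47.5) 0.0477
origin [ 0.3692 -0.2505] grasp [ 0.3695 -0.2435] move cm [0.09 5.64] z -20.01 yaw now 1.55
hole yaw -1.731 dot yaw -1.733 dist(47.5) 0.0467
origin [ 0.479  -0.2583] grasp [ 0.4778 -0.2652] move cm [10.92  3.47] z -20.01 yaw now 1.551
```

```bash
python3 -m pendant '[[[0.09,2,-1],-0.01],[[0,2.5,-3],0],[[0,1.1,-4],0],[[0,0,-4],0],[[0,0,-4],0],[[0,0,-2.4],0],[[0,0,-1.1],0],[[0,0,-0.5],0],[[0,0,0],0],[[0,0,0],0]]'; python3 -m pendant '[[[0,0,0],0],[[0,0,0],0],[[0,0,0],0],[[0,0,0],0],[[0,0,0],0],[[0,0,0],0],[[0,0,0],0],[[0,0,0],0],[[0,0,0],0],[[0,0,0],0]]' 0 40
```

```text
time_s: 37.13
ee_pos: [0.3696, -0.2443, 0.0049]
eef_rot: [3.141, 0.0, 1.542]
force: [-0.2, -1.1, 0.9]
grip_width: 0.0849
grip_force: 0.0
time_s: 37.97
ee_pos: [0.3693, -0.2442, 0.0045]
eef_rot: [3.141, 0.0, 1.542]
force: [-1.7, -0.1, 5.1]
grip_width: 0.0474
grip_force: 40.0
```

```bash
python3 -m pendant '[[[0,0,2],0],[[0,0,4],0],[[0,0,4],0],[[0,0,4],0.118],[[0,0,4],0.118],[[0,0,3],0.118],[[1.2,0.7,0],0.118],[[2,1.2,0],0.118],[[2,1.2,0],0.118],[[2,1.2,0],0.118],[[2,1.2,0],0.118],[[2,1.2,0],0.118],[[2,1.2,0],0.118],[[2,1.2,0],0.118],[[2,1.2,0],0.118],[[2,1.2,0],0.118],[[2,1.2,0],0.118],[[2,1.4,0],0],[[0,0,0],0],[[0,0,0],0]]'; python3 held.py .0045
```

```text
time_s: 39.63
ee_pos: [0.6013, -0.1025, 0.2131]
eef_rot: [3.141, -0.002, -3.088]
force: [-1.0, 0.1, -2.3]
grip_width: 0.0473
grip_force: 40.0
[ 0.6009 -0.103   0.2135] -3.0892
[310.3 142.9] 138 held along 0.0631 lat 0.0062
[321.3 206.2] 587 held along 0.0299 lat 0.0006
t [352.8 186.5] [[0.5903, -0.1173], [0.5885, -0.116], [0.5868, -0.1146], [0.585, -0.1133], [0.5832, -0.1119]]
```

```bash
python3 -m pendant '[[[-1,-0.6,0],0],[[-0.93,-0.63,-1],0],[[0,0,-3],0],[[0,0,-3.5],0],[[0,0,-2.5],0],[[0,0,-1.7],0],[[0,0,-0.5],0],[[0,0,0],0],[[0,0,0],0]]'
```

```text
time_s: 40.48
ee_pos: [0.5822, -0.1159, 0.0936]
eef_rot: [-3.141, 0.001, -3.09]
force: [-0.0, -0.7, -1.6]
grip_width: 0.0476
grip_force: 40.0
```

```bash
python3 -m pendant '[[[0,0.08,-0.8],0],[[0,0,-0.7],0],[[0,0,-0.4],0],[[0,0,0],0],[[0,0,0],0]]'; python3 -m pendant '[[[0,0,-0.15],0],[[0,0,0],0],[[0,0,0],0]]'
```

```text
time_s: 40.9
ee_pos: [0.5819, -0.1146, 0.0733]
eef_rot: [3.142, -0.0, -3.089]
force: [-0.1, -0.3, -1.9]
grip_width: 0.0476
grip_force: 40.0
time_s: 41.15
ee_pos: [0.5822, -0.1147, 0.0725]
eef_rot: [-3.141, 0.001, -3.089]
force: [-2.5, 0.2, 4.7]
grip_width: 0.0479
grip_force: 40.0
```

```bash
python3 -m pendant '[[[0,0,0],0],[[0,0,0],0],[[0,0,0],0],[[0,0,0],0],[[0,0,0],0],[[0,0,2],0],[[0,0,4],0],[[0,0,4],0],[[0,0,0],-0.119],[[0,0,0],-0.119],[[-1,-1.5,0],-0.119],[[-1,-1.5,0],-0.119],[[-1,-1.5,0],-0.119],[[-1,-1.5,0],-0.119],[[-1,-1.5,0],-0.119],[[-1,-1.5,0],-0.119],[[-1,-1.5,0],-0.119],[[-1,-1.5,0],-0.119],[[-1,-1.5,0],-0.119],[[-1,-1.5,0],-0.119]]' 0.9;  python3 -m pendant '[[[-0.4,0,0],-0.119],[[0,0,0],-0.119],[[0,0,0],-0.118],[[0,0,0],0],[[0,0,0],0]]'; python3 - <<'E'
from h import *
t=ctrl.camera("top");c=ctrl.camera("side")
for ce,a,m in dots(t)["g"]: 
    if 335<ce[0]<430:print("t",ce.round(1),[cast(t,ce,z)[0].round(4)[:2].tolist() for z in(.036,.068,.086,.104)])
E
```

```text
time_s: 42.82
ee_pos: [0.4814, -0.2653, 0.1719]
eef_rot: [3.142, -0.0, 1.76]
force: [-0.1, -0.3, -0.3]
grip_width: 0.0846
grip_force: 0.0
time_s: 43.23
ee_pos: [0.4779, -0.2647, 0.1719]
eef_rot: [3.142, 0.0, 1.414]
force: [0.3, 0.2, 0.1]
grip_width: 0.0847
grip_force: 0.0
t [350.5 164. ] [[0.6532, -0.1138], [0.6485, -0.1115], [0.6459, -0.1102], [0.6432, -0.1089]]
t [353.5 199. ] [[0.5577, -0.1194], [0.5554, -0.117], [0.5541, -0.1156], [0.5529, -0.1143]]
```

```bash
python3 -m pendant '[[[0,-0.05,-3],-0.005],[[0,0,-4],0],[[0,0,-4],0],[[0,0,-3.5],0],[[0,0,-1.7],0],[[0,0,-0.5],0],[[0,0,0],0],[[0,0,0],0]]'; python3 -m pendant '[[[0,0,0],0],[[0,0,0],0],[[0,0,0],0],[[0,0,0],0],[[0,0,0],0],[[0,0,0],0],[[0,0,0],0],[[0,0,0],0],[[0,0,0],0],[[0,0,0],0]]' 0 40
```

```text
time_s: 44.0
ee_pos: [0.4785, -0.2655, 0.006]
eef_rot: [3.14, 0.001, 1.406]
force: [-0.6, 0.7, 0.1]
grip_width: 0.085
grip_force: 0.0
time_s: 44.83
ee_pos: [0.4779, -0.2652, 0.0051]
eef_rot: [3.142, 0.0, 1.405]
force: [-2.9, 0.9, 4.9]
grip_width: 0.0478
grip_force: 40.0
```

```bash
python3 -m pendant '[[[0,0,2],0],[[0,0,4],0],[[0,0,4],0],[[0,0,4],0.119],[[0,0,4],0.119],[[0,0,2],0.119],[[0,0,0],0.119],[[0,0,0],0.119],[[1.2,1.3,0],0.119],[[1.3,1.4,0],0.119],[[1.3,1.4,0],0.119],[[1.3,1.4,0],0.119],[[1.3,1.4,0],0.119],[[1.3,1.4,0],0.119],[[1.3,1.4,0],0.119],[[1.3,1.4,0],0.119],[[1.3,1.4,0],0.119],[[1.3,1.4,0],0.119],[[0.8,0.9,0],0],[[0,0,0],0]]'; python3 -m pendant '[[[0,0,0],0],[[0,0,0],0]]'; python3 - <<'E'
from h import *
c=ctrl.camera("wrist")
for ce,a,m in gdots(c,30): print(ce.round(1),a,[cast(c,ce,z)[0].round(4)[:2].tolist() for z in(.086,.104)])
t=ctrl.camera("top")
for ce,a,m in dots(t)["g"]: 
    if 325<ce[0]<430:print("t",ce.round(1),[cast(t,ce,z)[0].round(4)[:2].tolist() for z in(.104,ctrl.get_obs()["ee_pos"][2]+.031)])
E
```

```text
time_s: 46.5
ee_pos: [0.6157, -0.1155, 0.204]
eef_rot: [3.141, -0.001, -3.095]
force: [-1.2, -0.0, -2.8]
grip_width: 0.0477
grip_force: 40.0
time_s: 46.67
ee_pos: [0.6145, -0.1177, 0.2046]
eef_rot: [-3.142, -0.001, -3.097]
force: [0.0, -0.3, -2.0]
grip_width: 0.0473
grip_force: 40.0
[325.7 133.9] 189 [[0.5522, -0.117], [0.5515, -0.1174]]
[321.  294.9] 100 [[0.7354, -0.1135], [0.7237, -0.114]]
```

```bash
python3 -m pendant '[[[0.33,0.42,0],0.008],[[0,0,-2],0],[[0,0,-3],0],[[0,0,-2.5],0],[[0,0,-1.3],0],[[0,0,-0.5],0],[[0,0,0],0],[[0,0,0],0]]'
```

```text
time_s: 47.43
ee_pos: [0.6188, -0.1132, 0.1133]
eef_rot: [-3.141, 0.002, -3.086]
force: [0.2, -0.5, -2.1]
grip_width: 0.0475
grip_force: 40.0
```

```bash
python3 -m pendant '[[[-0.05,0,-0.8],0],[[0,0,-0.7],0],[[0,0,-0.5],0],[[0,0,0],0],[[0,0,0],0]]'; python3 -m pendant '[[[0,0,-0.15],0],[[0,0,0],0],[[0,0,0],0]]'
```

```text
time_s: 47.85
ee_pos: [0.6176, -0.1129, 0.0917]
eef_rot: [3.141, -0.0, -3.085]
force: [0.3, -0.2, -3.1]
grip_width: 0.0473
grip_force: 40.0
time_s: 48.1
ee_pos: [0.618, -0.113, 0.0908]
eef_rot: [-3.141, 0.001, -3.085]
force: [-0.8, -0.1, 2.6]
grip_width: 0.0476
grip_force: 40.0
```

```bash
python3 -m pendant '[[[0,0,0],0],[[0,0,0],0],[[0,0,0],0],[[0,0,0],0],[[0,0,0],0],[[0,0,2],0],[[0,0,4],0],[[0,0,4],0],[[0,0,4],0],[[0,0,4],0],[[-3,-2,2],0],[[-4,-2,0],0],[[-4,-2,0],0],[[-4,-2,0],0],[[-4,-2,0],0],[[-3,0,0],0],[[0,0,0],0],[[0,0,0],0]]' 0.9; python3 - <<'E'
from h import *
t=ctrl.camera("top");s=ctrl.camera("side")
for ce,a,m in dots(t)["g"]: 
    if 325<ce[0]<430:print("t",ce.round(1),[cast(t,ce,z)[0].round(4)[:2].tolist() for z in(.104,.122)])
a=cv2.resize(s["color"][160:270,250:420],None,fx=2.8,fy=2.8);b=cv2.resize(t["color"][150:290,250:360],None,fx=2.2,fy=2.2)
print([(ce.round(1),k) for ce,k,m in dots(s)["r"]])
o=np.hstack([a[:308],b[:308]]);print(o.shape);cv2.imwrite("pics/f.png",o[:,:,::-1])
E
```

```text
time_s: 49.6
ee_pos: [0.408, -0.2078, 0.2911]
eef_rot: [-3.141, 0.001, -3.087]
force: [0.5, -0.7, -0.1]
grip_width: 0.0851
grip_force: 0.0
t [351.  161.5] [[0.6497, -0.1104], [0.647, -0.1091]]
t [353.5 199. ] [[0.5529, -0.1143], [0.5516, -0.1129]]
[(array([307.6, 202.1]), np.int32(116))]
(308, 718, 3)
```

View pics/f.png

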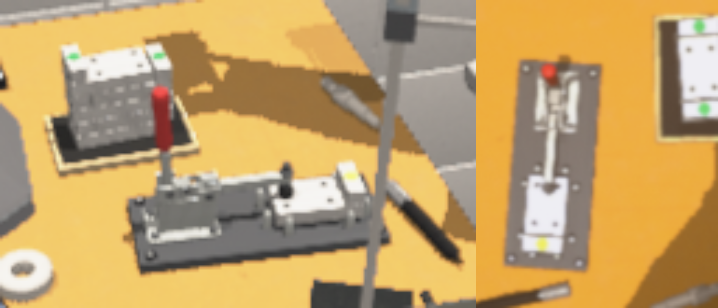

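The pile is five high and level with lips alternating. The yellow bracket is seated under the closed clamp with the handle upright. I'll compare the handle with its locked picture from the start, then hand in.

```bash
python3 - <<'E'
from h import *
c={"color":cv2.imread("pics/side0.png")[:,:,::-1].copy()};print([(ce.round(1),a) for ce,a,m in dots(c)["r"]])
c={"color":cv2.imread("pics/top0.png")[:,:,::-1].copy()};print([(ce.round(1),a) for ce,a,m in dots(c)["r"]])
t=ctrl.camera("top");print([(ce.round(1),a) for ce,a,m in dots(t)["r"]])
E
```

```text
[(array([309.4, 202.2]), np.int32(125))]
[(array([233.5,  82.6]), np.int32(102)), (array([282.7, 184.5]), np.int32(39)), (array([ 54.2, 293.7]), np.int32(95))]
[(array([233.6,  82.7]), np.int32(103)), (array([282.7, 182.2]), np.int32(43)), (array([ 54.2, 293.8]), np.int32(94))]
```

Handle looks about 0.05 rad short of where it stood at the start, which is close to the 0.08 limit. I'll push it home with closed fingers.

```bash
python3 -m pendant '[[[2,2.2,0],0.02],[[2.2,2.6,0],0],[[2.2,2.6,0],0],[[2.2,2.6,0],0],[[2.2,2.6,0],0],[[2.2,2.6,0],0],[[2.2,2.6,0],0],[[2.2,2.6,0],0],[[2.2,2.6,0],0],[[2.2,2.6,0],0],[[1.5,1,0],0],[[0,0,-3],0],[[0,0,-4],0],[[0,0,-4],0],[[0,0,-2.5],0],[[0,0,0],0],[[0,0,0],0]]' 0 20; python3 -m pendant '[[[-0.5,0,0],0],[[-0.5,0,0],0],[[0,0,0],0],[[0,0,0],0]]'
```

```text
time_s: 51.17
ee_pos: [0.6417, 0.0592, 0.1546]
eef_rot: [3.141, -0.002, -3.064]
force: [0.0, 0.4, 0.0]
grip_width: 0.0006
grip_force: 0.0
time_s: 51.5
ee_pos: [0.6319, 0.0586, 0.157]
eef_rot: [-3.141, 0.002, -3.065]
force: [0.3, 0.2, 0.6]
grip_width: 0.0004
grip_force: 0.0
```

```bash
for i in 1; do python3 -m pendant '[[[-0.5,0,0],0],[[-0.5,0,0],0],[[-0.5,0,0],0],[[0,0,0],0],[[0,0,0],0]]'; done; python3 -m pendant '[[[-0.4,0,0],0],[[0,0,0],0],[[0,0,0],0]]'; python3 -m pendant '[[[-0.4,0,0],0],[[0,0,0],0],[[0,0,0],0]]'
```

```text
time_s: 51.92
ee_pos: [0.6165, 0.0585, 0.1556]
eef_rot: [-3.142, 0.0, -3.065]
force: [0.6, -0.4, -0.9]
grip_width: 0.0003
grip_force: 0.0
time_s: 52.17
ee_pos: [0.6126, 0.0585, 0.1554]
eef_rot: [3.142, -0.0, -3.065]
force: [0.2, 0.3, -0.1]
grip_width: 0.0005
grip_force: 0.0
time_s: 52.42
ee_pos: [0.6085, 0.0585, 0.1554]
eef_rot: [-3.142, -0.0, -3.065]
force: [-0.0, 0.0, 0.9]
grip_width: 0.0003
grip_force: 0.0
```

```bash
python3 -m pendant '[[[-0.4,0,0],0],[[0,0,0],0],[[0,0,0],0]]'; python3 -m pendant '[[[-0.4,0,0],0],[[0,0,0],0],[[0,0,0],0]]'; python3 -m pendant '[[[-0.2,0,0],0],[[0,0,0],0],[[0,0,0],0]]'
```

```text
time_s: 52.67
ee_pos: [0.6045, 0.0585, 0.1554]
eef_rot: [-3.142, -0.0, -3.065]
force: [0.5, -0.4, -0.1]
grip_width: 0.0008
grip_force: 0.0
time_s: 52.92
ee_pos: [0.6024, 0.0584, 0.1557]
eef_rot: [-3.141, 0.005, -3.066]
force: [14.8, 0.7, -5.0]
grip_width: 0.0004
grip_force: 8.0
time_s: 53.17
ee_pos: [0.602, 0.0584, 0.1559]
eef_rot: [-3.141, 0.01, -3.066]
force: [29.8, 0.2, -11.7]
grip_width: 0.0009
grip_force: 14.8
```

```bash
python3 -m pendant '[[[1,0,0],0],[[2,0,0],0],[[2,0,0],0],[[0,0,2],0],[[0,0,4],0],[[0,0,4],0],[[0,0,4],0],[[-2,-3,0],0],[[-3,-4,0],0],[[-4,-4,0],0],[[-4,-4,0],0],[[-4,-4,0],0],[[-4,-4,0],0],[[0,-2,0],0],[[0,0,0],0],[[0,0,0],0]]'; python3 - <<'E'
from h import *
for n in("top","side"): print(n,[(ce.round(1),a) for k in"rg" for ce,a,m in dots(ctrl.camera(n))[k] if 250<ce[0]<370])
E
```

```text
time_s: 54.5
ee_pos: [0.4856, -0.1432, 0.2955]
eef_rot: [-3.142, 0.0, -3.067]
force: [-0.3, -0.2, 0.3]
grip_width: 0.001
grip_force: 0.0
top [(array([282.8, 184.6]), np.int32(41)), (array([351. , 161.5]), np.int32(18)), (array([353.1, 199. ]), np.int32(21))]
side [(array([309.4, 201.7]), np.int32(129))]
```

Handle is now back exactly where it stood locked at the start, so I'm handing in.

```bash
python3 -c "
from station import ctrl
print(ctrl.hand_in())"
```

```text
the job is handed in; nothing more can be done
None
```

The job is handed in; no verdict was shown. The yellow-dotted bracket is clamped in the nest, and all five green-dotted brackets are in one level, alternating pile on the board.

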